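# Sort the strip-down pan: keep the end caps, tip out the scrap

### The arm

A 6-joint arm with a two-finger parallel gripper is mounted at the origin on the work surface. World frame = base frame: x ahead of the robot, y to its left, z up, the work surface at z = 0. Lengths are in m, angles in rad, forces in N, time in s.
With the tool pointing down it reaches from about 0.375 to 0.9 m from the base axis. Payload 3.1 kg.
Tool frame: the origin (TCP) lies at the centre of the arm's flange, where the gripper is bolted on; the fingertips stand 173 mm ahead of it and the grasp point (between the pads) lies 155 mm ahead of it; z points along the fingers, x is the direction in which the jaws open and shut, and the axes are right-handed (so a half turn about z gives the same grasp; the last joint's range is limited). The gripper opens to 85 mm and grips with 20 to 120 N. Pads are 22 mm wide; open, the fingers measure 114 mm over their backs; the gripper's body (76 mm by 85 mm) begins 54 mm behind the grasp point. The pads swing forward as they close: fully open they stand 13 mm farther back than shut.
Start: joints at [1.169, 0.527, 1.433, -0, 1.181, -0.178], TCP at [0.139, 0.609, 0.405] pointing down, gripper open.
Joint ranges: [-3.08, 3.08], [-0.75, 2.2], [0.22, 2.44], [-1.43, 4.57], [0, 2.65], [-2.85, 2.85]. Speed limits (rad/s): [2.79, 2.79, 3.14, 3.14, 3.14, 3.14].

### API

Orientations are given as a unit quaternion [x, y, z, w].
In Python, from station import manip gives the robot as it stands.
- The arm moves only by the shell command python3 -m jog 'ROWS' [OPENING] [FORCE]. ROWS is JSON, a list that holds one entry, the list of rows, each a list of 4 numbers: the shift along the world's x, y, z in mm, then the turn about the world's z in degrees. A call has exactly 8 rows; each row shifts and turns the commanded pose from where the row before left it; what a row does not reach is not made up. A row lasts 1/8 s, in which the tool goes at most 62.5 mm and 10.7 degrees, less where a joint would pass 70% of its speed; a pose out of reach is approached as far as the arm can. A call is refused whole if a number of a shift passes 62.5 or a number of a turn 10.7, either way. A call with a gripper value outside its range is refused whole. OPENING is the opening in per cent of the stroke, from 0 (shut) to 100 (fully open), set as the call begins (- or left out, the last holds). The fingers move at their own pace and stop on an object; FORCE is the grip in N (left out, the last holds). Time passes only in rows, so rows that do not move let the fingers close, or fill a call up. It gives the time, the measured TCP pose, the force and the opening at its end, in the units of the state.
- manip.sense(): the state, without advancing time (a new reading comes with each control period).
- manip.snapshot(name): name is "scene" or "top" or "wrist"; returns the picture (480x640x3 uint8, red, green, blue); there is no depth.
- manip.camera_info(name): a dict with "fx", "fy", "cx", "cy" (pixels), "R" (3x3) and "t" (3): a world point X has camera coordinates R X + t. Camera axes: x right, y down, z forward; pixel columns grow to the right and rows downward; lengths in m; the calibration is good to about 2 mm. A picture is of the moment at which its call begins: read the wrist's pose just before it. camera_info takes no time and is no camera call; for the wrist camera it gives the pose at the moment of the call.
- manip.sign_off(): hands the job in, once; it reports no verdict.
The state is a dict: "t": time; "q": joint angles; "qd": joint speeds; "tau": joint torques, N m; "tcp_pos": TCP position; "tool_rot": TCP orientation; "force": force on the tool from outside, world axes, zero at the start; "ft_torque": the same for the moment, N m; "finger_gap": opening from 0.0 (shut) to 1.0 (fully open).
Only numpy, scipy, OpenCV 4.12 (cv2) and the standard library are available. Lean on these libraries where they do the work, as an engineer would, in place of code of your own. Each camera call takes 0.05 s, during which the arm holds its last target. There are 200 camera calls.

### The job

Pick the black end caps out of the sorting pan and set them on the shelf, bosses up, in one neat straight row along the middle of the mat: side by side, square to the shelf, with gaps of no more than about 3 cm between neighbours. Push the yellow scrap box fully home along its rails under the spout, and once no end cap is left in the pan lift the pan's handle right up and hold it there so that the worn flanges and valves all run down into the box. Then let the pan back down flat, pull the box with the scrap in it fully back out to its outer stop, and leave the other things on the bench and shelf as they are.

Things in the scene. Friction and masses are not known exactly. Their poses are not given: they have to be found in the camera images.
- tipper: Fixed sorting station, turned at most 0.1 rad. Origin on the bench under the spout's lip; x along the pan's hinge line (away from the robot), y from the box end to the pan end. Box rails at y -415 to 85 mm; steel chute, cheeks 30 mm, from the hinge (y 85, z 175 mm) down to the lip (y 0, z 118), 264 narrowing to 222 mm wide; blue posts beside the chute (x +-148) and under the pan's back (y 295 mm).
- pan (a joint): Tilt of the tip-up sorting pan in rad: 0 = down flat (as at the start), grows as the handle is lifted, stop at 0.55. Let go, it sinks slowly back down (damped hinge). Its steel is slippery: parts begin to slide at about 0.2 rad. The handle takes about 10 N to lift.
- pan_floor (a point): Middle of the polished pan floor's upper face; its x along the hinge, y towards the handle, z square to the floor. Inside 256 (x) by 245 mm (y), side and back walls 33 mm high and 4 mm thick, open towards the chute (-y). With the pan flat the floor is 175 mm above the bench. The pan turns about its front edge at floor level (y -123 here; tipper's y 85, z 175); from there its handle lies 293 mm along y and 20 mm above the floor.
- pan_handle (a point): Middle of the pan's handle: black round bar 12 mm thick, 124 mm long, along the hinge line (x), 44 mm out from the pan's back wall, 195 mm above the bench with the pan flat (about 340 fully up). Free all round but for two 10 mm arms 50 mm either side of the middle; can be pinched from above and turns in the fingers as the pan tilts.
- box (a joint): Position of the yellow scrap box on its rails in m: 0 = fully out at the outer stop, 0.17 = fully home under the spout (inner stop); grows as the box moves along the tipper's +y. Starts at 0 to 0.05. Moves stiffly, about 4 N, and stays where it is left.
- box_in (a point): Centre of the inner floor of the scrap box, 30 mm above the bench; axes as the tipper's. The box is open on top, inside 228 (x) by 200 mm (y), walls 4 mm thick, rim 74 mm above this point.
- box_handle (a point): Middle of the box's handle: black round bar 12 mm thick, 124 mm long, along x, 90 mm above the bench, 44 mm out from the box's outer (-y) wall, whose rim is 14 mm higher than the bar's middle; can be pinched from above and pushed or drawn along y.
- shelf_mid (a point): Centre of the upper face of the low grey shelf, on its blue mat, 100 mm above the bench, open above; fixed, turned at most 0.1 rad. x across the shelf (away from the robot), y along it and along the mat's middle line. Inside its 8 mm lips 104 (x) by 452 mm (y). A white grease tin with a blue band stands on it 184 to 192 mm to the -y side; the rest is free.
- cap0: Black anodised cylinder end cap, to keep (cap0 to cap4 are alike, three to five present, absent ones None): square body 58 x 58 x 28 mm with a round boss 32 mm across and 22 mm high on its top, 0.17 to 0.28 kg. Origin at the centre of the underside, z up through the boss, x and y square to the sides. Starts flat in the pan, boss up; the boss stands above the other parts and can be gripped from above.
- cap1: Black anodised cylinder end cap, to keep (cap0 to cap4 are alike, three to five present, absent ones None): square body 58 x 58 x 28 mm with a round boss 32 mm across and 22 mm high on its top, 0.17 to 0.28 kg. Origin at the centre of the underside, z up through the boss, x and y square to the sides. Starts flat in the pan, boss up; the boss stands above the other parts and can be gripped from above.
- cap2: Black anodised cylinder end cap, to keep (cap0 to cap4 are alike, three to five present, absent ones None): square body 58 x 58 x 28 mm with a round boss 32 mm across and 22 mm high on its top, 0.17 to 0.28 kg. Origin at the centre of the underside, z up through the boss, x and y square to the sides. Starts flat in the pan, boss up; the boss stands above the other parts and can be gripped from above.
- cap3: Black anodised cylinder end cap, to keep (cap0 to cap4 are alike, three to five present, absent ones None): square body 58 x 58 x 28 mm with a round boss 32 mm across and 22 mm high on its top, 0.17 to 0.28 kg. Origin at the centre of the underside, z up through the boss, x and y square to the sides. Starts flat in the pan, boss up; the boss stands above the other parts and can be gripped from above.
- cap4: Black anodised cylinder end cap, to keep (cap0 to cap4 are alike, three to five present, absent ones None): square body 58 x 58 x 28 mm with a round boss 32 mm across and 22 mm high on its top, 0.17 to 0.28 kg. Origin at the centre of the underside, z up through the boss, x and y square to the sides. Starts flat in the pan, boss up; the boss stands above the other parts and can be gripped from above.
- flange0: Scrap (may be absent: None): worn grey cast-iron mounting flange, plate 74 (x) x 50 (y) x 10 mm with a 30 mm hole, about 0.25 kg; origin at the centre of the underside. Starts flat in the pan.
- flange1: Scrap (may be absent: None): worn grey cast-iron mounting flange, plate 74 (x) x 50 (y) x 10 mm with a 30 mm hole, about 0.25 kg; origin at the centre of the underside. Starts flat in the pan.
- valve0: Scrap (may be absent: None): seized brass quick-exhaust valve, 60 mm long (x), 30 mm wide and high with a side port to +y, about 0.2 kg; origin at the centre of the underside. Starts lying in the pan.
- valve1: Scrap (may be absent: None): seized brass quick-exhaust valve, 60 mm long (x), 30 mm wide and high with a side port to +y, about 0.2 kg; origin at the centre of the underside. Starts lying in the pan.
- grease_tin: Bystander: white grease tin with a blue band, 56 mm across and 50 mm high, near the -y end of the shelf. Origin at its underside.
- oil_bottle: Bystander: yellow oil bottle, 60 mm across, 160 mm high, standing behind the pan. Origin at its underside.
- barrel: Bystander: aluminium cylinder barrel 52 x 170 x 52 mm, lying behind and left of the pan. Origin at its underside.
- mallet: Bystander: rubber mallet 240 mm long, right front.
- loose_spanner: Bystander: steel spanner 180 mm long, lying on the near side of the rails.
- brush: Bystander: red-handled brush 200 mm long, left front.
- seal_carton: Bystander: small carton 80 x 110 x 50 mm on the right.

How it is judged:
On the way, in this order (a step that is already met when the one before it is completed fails the run):
1. the scrap box is pushed home under the spout while the pan is still down (value of joint box above 0.155 m and value of joint pan below 0.1 rad), for 0.2 s.
2. with the box home the pan is tipped right up and all the flanges and valves lie in the box (value of joint box above 0.155 m and value of joint pan above 0.4 rad and x of flange0 in the frame of box_in between -0.116 and 0.116 m and y of flange0 in the frame of box_in between -0.102 and 0.102 m and z of flange0 in the frame of box_in between -0.015 and 0.07 m and x of flange1 in the frame of box_in between -0.116 and 0.116 m and y of flange1 in the frame of box_in between -0.102 and 0.102 m and z of flange1 in the frame of box_in between -0.015 and 0.07 m and x of valve0 in the frame of box_in between -0.116 and 0.116 m and y of valve0 in the frame of box_in between -0.102 and 0.102 m and z of valve0 in the frame of box_in between -0.015 and 0.07 m and x of valve1 in the frame of box_in between -0.116 and 0.116 m and y of valve1 in the frame of box_in between -0.102 and 0.102 m and z of valve1 in the frame of box_in between -0.015 and 0.07 m), for 0.2 s.
At the end, for the whole second after the job is handed in: All caps at rest flat on the shelf, boss up, within 13 mm of the mat's middle line, within 0.16 rad of square, each within 100 mm (centres) of another; all flanges and valves in the box; pan below 0.04 rad; box within 12 mm of its outer stop (x of cap0 in the frame of shelf_mid between -0.013 and 0.013 m and y of cap0 in the frame of shelf_mid between -0.22 and 0.22 m and z of cap0 in the frame of shelf_mid between -0.006 and 0.006 m and angle between each of cap0, cap1, cap2, cap3, cap4's own z axis and vertical below 0.08 rad and (angle between the x axis of cap0 and the x axis of shelf_mid, either way round below 0.16 rad or angle between the x axis of cap0 and the y axis of shelf_mid, either way round below 0.16 rad) and (horizontal distance between cap0 and cap1 below 0.1 m or horizontal distance between cap0 and cap2 below 0.1 m or horizontal distance between cap0 and cap3 below 0.1 m or horizontal distance between cap0 and cap4 below 0.1 m) and linear speed of each of cap0, cap1, cap2, cap3, cap4 below 0.02 m/s and x of cap1 in the frame of shelf_mid between -0.013 and 0.013 m and y of cap1 in the frame of shelf_mid between -0.22 and 0.22 m and z of cap1 in the frame of shelf_mid between -0.006 and 0.006 m and (angle between the x axis of cap1 and the x axis of shelf_mid, either way round below 0.16 rad or angle between the x axis of cap1 and the y axis of shelf_mid, either way round below 0.16 rad) and (horizontal distance between cap1 and cap0 below 0.1 m or horizontal distance between cap1 and cap2 below 0.1 m or horizontal distance between cap1 and cap3 below 0.1 m or horizontal distance between cap1 and cap4 below 0.1 m) and x of cap2 in the frame of shelf_mid between -0.013 and 0.013 m and y of cap2 in the frame of shelf_mid between -0.22 and 0.22 m and z of cap2 in the frame of shelf_mid between -0.006 and 0.006 m and (angle between the x axis of cap2 and the x axis of shelf_mid, either way round below 0.16 rad or angle between the x axis of cap2 and the y axis of shelf_mid, either way round below 0.16 rad) and (horizontal distance between cap2 and cap0 below 0.1 m or horizontal distance between cap2 and cap1 below 0.1 m or horizontal distance between cap2 and cap3 below 0.1 m or horizontal distance between cap2 and cap4 below 0.1 m) and x of cap3 in the frame of shelf_mid between -0.013 and 0.013 m and y of cap3 in the frame of shelf_mid between -0.22 and 0.22 m and z of cap3 in the frame of shelf_mid between -0.006 and 0.006 m and (angle between the x axis of cap3 and the x axis of shelf_mid, either way round below 0.16 rad or angle between the x axis of cap3 and the y axis of shelf_mid, either way round below 0.16 rad) and (horizontal distance between cap3 and cap0 below 0.1 m or horizontal distance between cap3 and cap1 below 0.1 m or horizontal distance between cap3 and cap2 below 0.1 m or horizontal distance between cap3 and cap4 below 0.1 m) and x of cap4 in the frame of shelf_mid between -0.013 and 0.013 m and y of cap4 in the frame of shelf_mid between -0.22 and 0.22 m and z of cap4 in the frame of shelf_mid between -0.006 and 0.006 m and (angle between the x axis of cap4 and the x axis of shelf_mid, either way round below 0.16 rad or angle between the x axis of cap4 and the y axis of shelf_mid, either way round below 0.16 rad) and (horizontal distance between cap4 and cap0 below 0.1 m or horizontal distance between cap4 and cap1 below 0.1 m or horizontal distance between cap4 and cap2 below 0.1 m or horizontal distance between cap4 and cap3 below 0.1 m) and x of flange0 in the frame of box_in between -0.116 and 0.116 m and y of flange0 in the frame of box_in between -0.102 and 0.102 m and z of flange0 in the frame of box_in between -0.015 and 0.07 m and x of flange1 in the frame of box_in between -0.116 and 0.116 m and y of flange1 in the frame of box_in between -0.102 and 0.102 m and z of flange1 in the frame of box_in between -0.015 and 0.07 m and x of valve0 in the frame of box_in between -0.116 and 0.116 m and y of valve0 in the frame of box_in between -0.102 and 0.102 m and z of valve0 in the frame of box_in between -0.015 and 0.07 m and x of valve1 in the frame of box_in between -0.116 and 0.116 m and y of valve1 in the frame of box_in between -0.102 and 0.102 m and z of valve1 in the frame of box_in between -0.015 and 0.07 m and value of joint pan below 0.04 rad and value of joint box below 0.012 m); the robot touches nothing.
It fails at once if the pan is tipped while an end cap is still in it (value of joint pan above 0.15 rad and ((x of cap0 in the frame of pan_floor between -0.13 and 0.13 m and y of cap0 in the frame of pan_floor between -0.123 and 0.123 m and z of cap0 in the frame of pan_floor between -0.01 and 0.04 m) or (x of cap1 in the frame of pan_floor between -0.13 and 0.13 m and y of cap1 in the frame of pan_floor between -0.123 and 0.123 m and z of cap1 in the frame of pan_floor between -0.01 and 0.04 m) or (x of cap2 in the frame of pan_floor between -0.13 and 0.13 m and y of cap2 in the frame of pan_floor between -0.123 and 0.123 m and z of cap2 in the frame of pan_floor between -0.01 and 0.04 m) or (x of cap3 in the frame of pan_floor between -0.13 and 0.13 m and y of cap3 in the frame of pan_floor between -0.123 and 0.123 m and z of cap3 in the frame of pan_floor between -0.01 and 0.04 m) or (x of cap4 in the frame of pan_floor between -0.13 and 0.13 m and y of cap4 in the frame of pan_floor between -0.123 and 0.123 m and z of cap4 in the frame of pan_floor between -0.01 and 0.04 m))).
It fails at once if the pan is tipped while the box is not home under the spout (value of joint pan above 0.15 rad and value of joint box below 0.14 m).
It fails at once if a bystander is moved by more than 30 mm (distance of any of grease_tin, oil_bottle, barrel, mallet, loose_spanner, brush, seal_carton from where it was at the start of the episode above 0.03 m).
Of cap0, cap1, cap2, cap3, cap4 only 3 to 5 are there at a start; the rules pass over those that are not, and their reading is None.
Of flange0, flange1, valve0, valve1 only 2 to 4 are there at a start; the rules pass over those that are not, and their reading is None.
At some moment in a run one of cap0, cap1, cap2, cap3, cap4 may be knocked a few centimetres aside while the robot is not near it.
It also fails if it takes over 210 s, if anything falls off the work surface, if the arm or the gripper's body presses on something with over 40 N, if the wrist force passes 120 N, or if a joint passes its speed limit or range.

## Working session

There is one attempt and no reset: what is moved stays moved. The work goes in short steps, Python scripts to look and compute and a shell command to move; the robot and the scene stay as the last step left them, time stands still between calls to the robot, and variables do not carry over. Pictures are saved under pics/ and viewed, about 12 in all and at most 16, crops included, and the job is handed in when it is done.

```bash
ls; mkdir -p pics
python3 - <<'E'
from station import manip
import cv2
for n in ("scene","top"):
    im=manip.snapshot(n); cv2.imwrite(f"pics/{n}0.png",im[:,:,::-1])
    print(n,manip.camera_info(n))
print(manip.sense())
E
```

```text
pics
scene {'fx': 493.165698928698, 'fy': 493.165698928698, 'cx': 311.6033456896078, 'cy': 234.65809729201126, 'R': array([[ 0.17341185,  0.98468518, -0.01798422],
       [ 0.73859255, -0.14210874, -0.65900391],
       [-0.65146709,  0.10099608, -0.75192448]]), 't': array([-0.03327114, -0.28633706,  1.91812467])}
top {'fx': 511.68334880488294, 'fy': 511.68334880488294, 'cx': 324.58137563529993, 'cy': 238.02909034480714, 'R': array([[ 2.23935738e-02, -9.99747677e-01,  1.76329407e-03],
       [-9.92294257e-01, -2.24415422e-02, -1.21854357e-01],
       [ 1.21863182e-01,  9.79047956e-04, -9.92546425e-01]]), 't': array([-0.05965422,  0.54302661,  1.40941286])}
{'t': 0.1, 'q': array([ 1.16855137e+00,  5.28377610e-01,  1.43379531e+00, -4.51046516e-07,
        1.18138286e+00, -1.78541048e-01]), 'qd': array([-0.00086389, -0.00215862, -0.00349911, -0.0011563 , -0.00012275,
       -0.0022147 ]), 'tau': array([-1.87444975e-04, -4.43307710e+01, -1.78585678e+01, -2.75452039e-04,
        3.86266431e-03,  1.95351379e-05]), 'tcp_pos': array([0.13852304, 0.6091335 , 0.4038217 ]), 'tool_rot': array([ 7.81614167e-01,  6.23761437e-01, -8.63640345e-04,  4.66459901e-04]), 'force': array([-0.43975806, -0.37538628,  0.2879121 ]), 'ft_torque': array([ 0.04836885, -0.04641747, -0.06013304]), 'finger_gap': 0.9988951345479201}
```

View pics/top0.png

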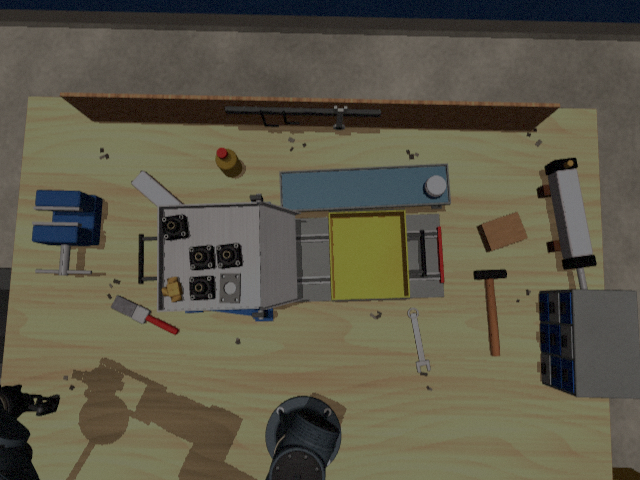

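View pics/scene0.png

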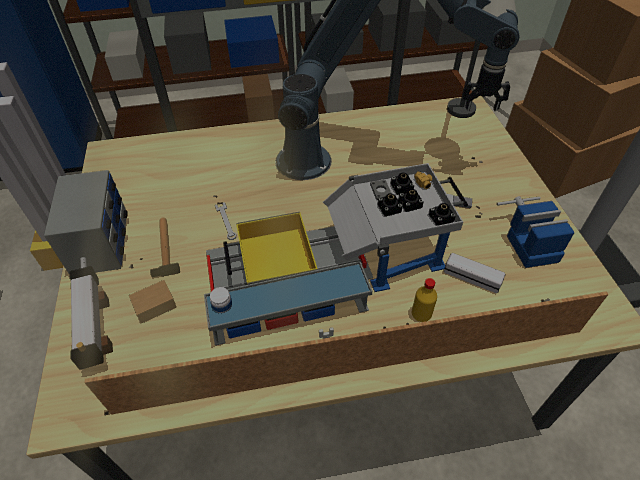

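The top view shows the pan at about x 160-262, y 205-310, with 4 caps, a flange and a brass valve in it. The shelf is at about (365,188), the box at (370,255), and the box handle at (423,254). I'll enlarge it to measure.

```bash
cat > h.py <<'E'
import numpy as np, cv2
from station import manip
def back(name,u,v,z,ci=None):
    c=ci or manip.camera_info(name); R=np.array(c["R"]);t=np.array(c["t"])
    C=-R.T@t; d=R.T@np.array([(u-c["cx"])/c["fx"],(v-c["cy"])/c["fy"],1]); return (C+d*(z-C[2])/d[2])
def proj(name,X,ci=None):
    c=ci or manip.camera_info(name); p=np.array(c["R"])@np.array(X)+np.array(c["t"]); return p[0]/p[2]*c["fx"]+c["cx"],p[1]/p[2]*c["fy"]+c["cy"]
def crop(im,x0,y0,x1,y1,s,fn,gamma=.6):
    a=(255*(im[y0:y1,x0:x1]/255.)**gamma).astype('uint8'); a=cv2.resize(a,None,fx=s,fy=s,interpolation=cv2.INTER_CUBIC)
    for u in range((x0+9)//10*10,x1,10):
        cv2.putText(a,str(u),(int((u-x0)*s),8),0,.3,(255,0,0),1); a[:12,int((u-x0)*s)]=(255,0,0)
    for v in range((y0+9)//10*10,y1,10):
        cv2.putText(a,str(v),(0,int((v-y0)*s)),0,.3,(255,0,0),1); a[int((v-y0)*s),:12]=(255,0,0)
    cv2.imwrite(fn,a[:,:,::-1])
E
python3 - <<'E'
from h import *
im=cv2.imread("pics/top0.png")[:,:,::-1]
crop(im,130,195,310,325,4.4,"pics/pan0.png",.5)
crop(im,270,155,460,310,3.8,"pics/shelf0.png",.6)
E
```

```text
(no output)
```

View pics/pan0.png

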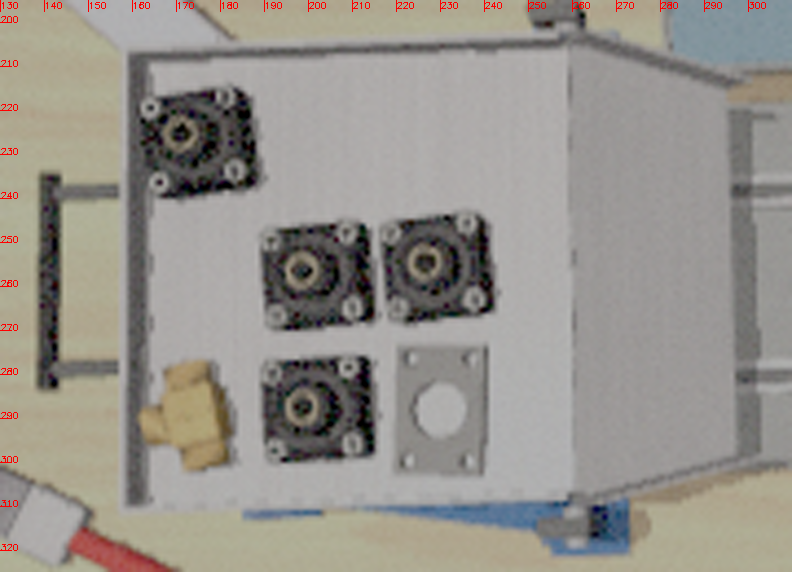

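View pics/shelf0.png

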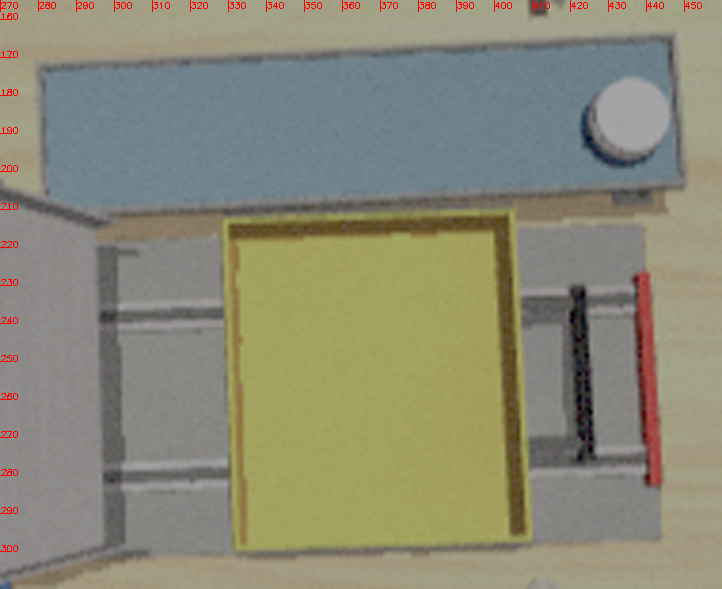

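Run:
```python
from h import *
P=lambda z,*uv:[back("top",u,v,z).round(4)[:2] for u,v in uv]
print("caps",P(.225,(170.9,225.2),(198.6,256.6),(226.6,254.8),(198.9,287.5)))
# body outline corners z .203 -> orientation
def c(x,y,s=4.4,o=(130,195)): return (o[0]+x/s,o[1]+y/s)
for n,q in dict(A=[(148,107),(225,97),(235,171),(158,183)],B=[(270,240),(347,232),(352,306),(277,315)],C=[(392,232),(466,222),(475,300),(400,308)],D=[(271,373),(348,367),(353,443),(277,449)]).items():
    p=np.array(P(.203,*[c(*a) for a in q])); e=p[1]-p[0]+p[2]-p[3]; print(n,p.mean(0).round(4),np.degrees(np.arctan2(e[1],e[0])).round(1)%90,[np.linalg.norm(p[i]-p[i-1]).round(4) for i in range(4)])
s=lambda x,y:c(x,y,3.8,(270,155))
sh=np.array(P(.108,s(43,67),s(672,40),s(683,185),s(48,210)));print("shelf",sh,sh.mean(0),[np.linalg.norm(sh[i]-sh[i-1]).round(4) for i in range(4)]);d=(sh[0]+sh[3]-sh[1]-sh[2]);print(np.degrees(np.arctan2(-d[0],d[1])))
b=np.array(P(.09,s(577,287),s(587,460)));print("boxh",b,b.mean(0))
bx=np.array(P(.104,s(227,223),s(514,211),s(530,538),s(238,550)));print("box rim",bx,bx.mean(0))
h=np.array(P(.195,c(48,175),c(48,388)));print("panh",h,h.mean(0))
print("hinge",P(.175,c(575,497)),P(.208,c(573,38),c(573,503)), "pan back",P(.208,c(135,52),c(135,505)))
print("tin",P(.15,s(630,117)),"rails stop",P(.03,s(642,275),s(655,482)), "lip",P(.118,s(108,245),s(110,545)))
```

```text
caps [array([0.5438, 0.3292]), array([0.4683, 0.2574]), array([0.4742, 0.1896]), array([0.3936, 0.2528])]
A [0.5434 0.3292] 9.599999999999994 [np.float64(0.044), np.float64(0.0438), np.float64(0.043), np.float64(0.0438)]
B [0.469  0.2574] 7.700000000000003 [np.float64(0.0426), np.float64(0.0434), np.float64(0.0419), np.float64(0.0422)]
C [0.4749 0.1892] 8.299999999999997 [np.float64(0.0433), np.float64(0.0419), np.float64(0.0445), np.float64(0.0422)]
D [0.3937 0.2531] 5.799999999999997 [np.float64(0.0425), np.float64(0.043), np.float64(0.0424), np.float64(0.0423)]
shelf [[ 0.7112  0.0739]
 [ 0.7413 -0.3756]
 [ 0.6359 -0.3827]
 [ 0.6077  0.067 ]] [ 0.674025 -0.15435 ] [np.float64(0.1037), np.float64(0.4505), np.float64(0.1056), np.float64(0.4506)]
3.7096031936506213
boxh [[ 0.5637 -0.3109]
 [ 0.4405 -0.3178]] [ 0.5021  -0.31435]
box rim [[ 0.602  -0.0599]
 [ 0.6152 -0.2635]
 [ 0.3847 -0.2754]
 [ 0.3719 -0.0724]] [ 0.49345 -0.1678 ]
panh [[0.5222 0.4119]
 [0.4016 0.4039]] [0.4619 0.4079]
hinge [array([0.3473, 0.1081])] [array([0.6056, 0.1149]), array([0.3445, 0.105 ])] pan back [array([0.5919, 0.3626]), array([0.338, 0.347])]
tin [array([ 0.6745, -0.3361])] rails stop [array([ 0.5824, -0.3708]), array([ 0.4286, -0.3796])] lip [array([0.582 , 0.0233]), array([0.3733, 0.0159])]
```

```bash
python3 -m jog '[[[50,-34,8,-9.1],[50,-34,8,-9.1],[50,-34,8,-9.1],[50,-34,8,-9.1],[50,-34,8,-9.1],[50,-34,8,-9.1],[50,-34,8,-9.1],[50,-34,0,-9.1]]]' 60 60
python3 - <<'E'
from h import *
s=manip.sense(); ci=manip.camera_info("wrist"); im=manip.snapshot("wrist")
x,y=s["tool_rot"][:2]; print(s["tcp_pos"], np.degrees(np.arctan2(2*x*y,1-2*y*y)))
cv2.imwrite("pics/w1.png",(255*(im/255.)**.6).astype('uint8')[:,:,::-1])
print(proj("wrist",[.5436,.3292,.225],ci),proj("wrist",[.469,.2574,.225],ci),proj("wrist",[.4746,.1894,.225],ci),-ci["R"].T@ci["t"])
E
```

```text
t: 1.1
tcp_pos: [0.5402, 0.3361, 0.4612]
tool_rot: [0.999, 0.035, 0.0, -0.0]
force: [0.9, 0.4, -0.3]
finger_gap: 0.601
[0.54018555 0.33610241 0.46116196] 4.066785946685684
(np.float64(328.5466526287916), np.float64(264.35112580451107)) (np.float64(202.53816352466433), np.float64(363.2790395777799)) (np.float64(212.37139352201518), np.float64(450.64007121766)) [0.53568173 0.40299808 0.43004687]
```

View pics/w1.png

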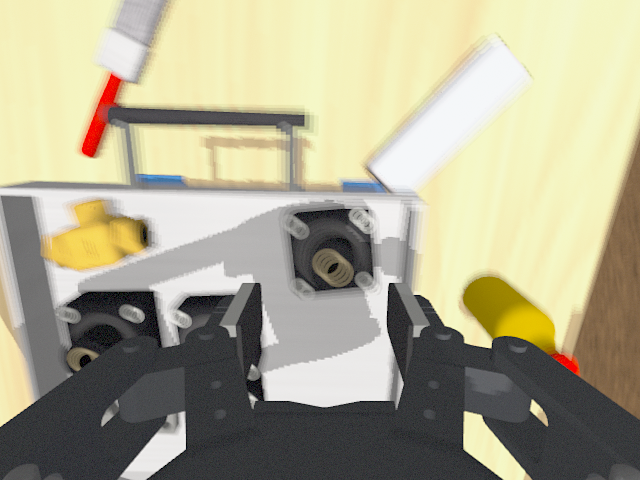

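Ring of cap A is at about (333,267), against a prediction of (328,264). That agrees to about 2 mm, so I'll grasp it.

```bash
python3 -m jog '[[[5,-7,-20,0],[0,0,-25,0],[0,0,-20,0],[0,0,-10,0],[0,0,-8,0],[0,0,0,0],[0,0,0,0],[0,0,0,0]]]' 60 60; python3 -m jog '[[[0,0,0,0],[0,0,0,0],[0,0,0,0],[0,0,5,0],[0,0,15,0],[0,0,30,0],[0,0,40,0],[0,0,10,0]]]' 0 60
```

```text
t: 2.15
tcp_pos: [0.5438, 0.3305, 0.3785]
tool_rot: [0.999, 0.038, 0.001, -0.0]
force: [-0.2, 0.1, -0.2]
finger_gap: 0.599
t: 3.15
tcp_pos: [0.5441, 0.3306, 0.4813]
tool_rot: [0.999, 0.038, 0.003, -0.001]
force: [0.5, 0.5, -1.6]
finger_gap: 0.352
```

```bash
python3 -m jog '[[[14,-58,0,-0.7],[14,-58,0,-0.7],[14,-58,0,-0.7],[14,-58,0,-0.7],[14,-58,0,-0.7],[14,-58,0,-0.7],[14,-58,0,-0.7],[14,-58,0,-0.7]]]' ; python3 -m jog '[[[12,-60,0,0],[12,-60,0,0],[0,0,-50,0],[0,0,-50,0],[0,0,-40,0],[0,0,-20,0],[0,0,0,0],[0,0,0,0]]]'
```

```text
t: 4.15
tcp_pos: [0.6556, -0.1354, 0.4763]
tool_rot: [1.0, -0.011, -0.001, -0.001]
force: [1.2, 0.6, -1.5]
finger_gap: 0.352
t: 5.15
tcp_pos: [0.6804, -0.2539, 0.3197]
tool_rot: [1.0, -0.011, 0.002, 0.001]
force: [-0.3, -0.3, -1.1]
finger_gap: 0.354
```

```bash
python3 -m jog '[[[0,0,-5,0],[0,0,-5,0],[0,0,-3,0],[0,0,-2,0],[0,0,0,0],[0,0,0,0],[0,0,0,0],[0,0,0,0]]]'
python3 - <<'E'
from h import *
s=manip.sense(); print(s["tcp_pos"],s["force"])
E
python3 -m jog '[[[0,0,0,0],[0,0,0,0],[0,0,15,0],[0,0,40,0],[0,0,50,0],[0,0,50,0],[0,0,0,0],[0,0,0,0]]]' 62;  python3 - <<'E'
from h import *
s=manip.sense(); ci=manip.camera_info("wrist"); im=manip.snapshot("wrist")
cv2.imwrite("pics/w2.png",(255*(im/255.)**.6).astype('uint8')[:,:,::-1])
im=manip.snapshot("top");cv2.imwrite("pics/top1.png",im[:,:,::-1])
y=-.099;C=np.array([.674-.0647*y,-.1543+.998*y,.15])
print(proj("wrist",C,ci),proj("top",C))
E
```

```text
t: 6.15
tcp_pos: [0.6795, -0.2535, 0.3036]
tool_rot: [1.0, -0.011, -0.0, -0.0]
force: [-3.5, 0.7, 5.8]
finger_gap: 0.354
[ 0.67953316 -0.25351312  0.30359123] [-3.48986977  0.71226214  5.76704119]
t: 7.15
tcp_pos: [0.6794, -0.2534, 0.4582]
tool_rot: [1.0, -0.011, 0.0, 0.0]
force: [-0.1, -0.2, -0.7]
finger_gap: 0.621
(np.float64(325.08583517344107), np.float64(222.8367044591377)) (np.float64(404.1548406027262), np.float64(182.89365640166363))
```

View pics/w2.png

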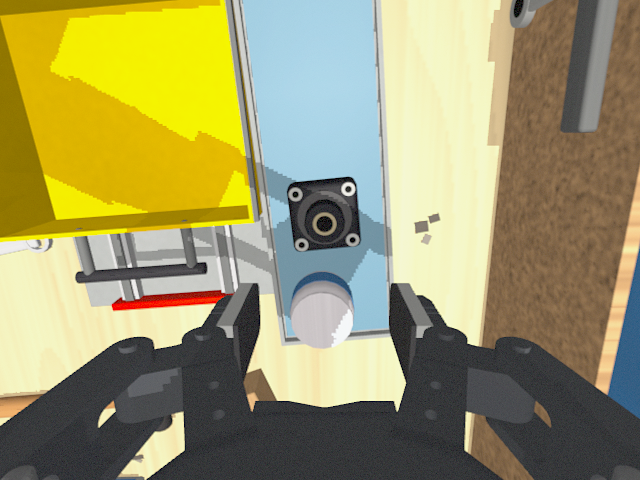

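Cap A is on the mat at (324,222), predicted (325,223), and looks square. Next is cap C.

```bash
python3 -m jog '[[[-25.5,55,0,0.7],[-25.5,55,0,0.7],[-25.5,55,0,0.7],[-25.5,55,0,0.7],[-25.5,55,0,0.7],[-25.5,55,0,0.7],[-25.5,55,0,0.7],[-25.5,57,0,0.7]]]'
cat > chk.py <<'E'
from h import *
import sys
# dark ring/boss search: template match of each cap patch of top0 in a top image
a=cv2.imread("pics/top0.png"); fn=sys.argv[1]
b=manip.snapshot("top")[:,:,::-1]; cv2.imwrite(fn,b)
for n,(u,v) in dict(A=(173,227),B=(201,258),C=(229,256),D=(202,289),fl=(231,289),valve=(173,289),box=(423,253),tin=(436,186),bottle=(226,160),spanner=(417,340),brush=(165,322)).items():
    t=a[v-13:v+14,u-13:u+14]; r=cv2.matchTemplate(b[v-35:v+36,u-35:u+36],t,cv2.TM_CCOEFF_NORMED); _,m,_,l=cv2.minMaxLoc(r)
    print(n,"score %.2f shift"%m,l[0]-22,l[1]-22, end="; ")
print()
E
python3 chk.py pics/top2.png
```

```text
t: 8.25
tcp_pos: [0.4744, 0.1899, 0.4564]
tool_rot: [0.999, 0.038, -0.001, 0.0]
force: [0.1, -0.3, 0.7]
finger_gap: 0.621
A score 0.47 shift 3 -2; B score 0.72 shift 0 0; C score 0.76 shift 0 0; D score 0.44 shift 0 0; fl score 0.61 shift 0 0; valve score 0.44 shift 0 0; box score 0.99 shift 0 0; tin score 1.00 shift 0 0; bottle score 0.99 shift 0 0; spanner score 0.98 shift 0 0; brush score 0.34 shift 22 -15;
```

```bash
python3 -m jog '[[[0,0,-20,0],[0,0,-25,0],[0,0,-20,0],[0,0,-10,0],[0,0,-3,0],[0,0,0,0],[0,0,0,0],[0,0,0,0]]]' ; python3 -m jog '[[[0,0,0,0],[0,0,0,0],[0,0,0,0],[0,0,5,0],[0,0,15,0],[0,0,30,0],[0,0,40,0],[0,0,10,0]]]' 0 60
```

```text
t: 9.3
tcp_pos: [0.4758, 0.1884, 0.3803]
tool_rot: [0.999, 0.038, 0.001, -0.0]
force: [-0.5, 0.1, -0.1]
finger_gap: 0.622
t: 10.3
tcp_pos: [0.4761, 0.1885, 0.4817]
tool_rot: [0.999, 0.038, 0.002, -0.0]
force: [0.3, 0.3, -2.6]
finger_gap: 0.348
```

```bash
python3 -m jog '[[[25,-45.5,0,-0.6],[25,-45.5,0,-0.6],[25,-45.5,0,-0.6],[25,-45.5,0,-0.6],[25,-45.5,0,-0.6],[25,-45.5,0,-0.6],[25,-45.5,0,-0.6],[25,-45.5,0,-0.6]]]' ; python3 -m jog '[[[0,0,-20,0],[0,0,-50,0],[0,0,-50,0],[0,0,-35,0],[0,0,-12,0],[0,0,-4,0],[0,0,0,0],[0,0,0,0]]]'
```

```text
t: 11.3
tcp_pos: [0.6761, -0.1771, 0.477]
tool_rot: [1.0, -0.004, -0.002, -0.001]
force: [0.1, 0.9, -1.3]
finger_gap: 0.349
t: 12.3
tcp_pos: [0.6762, -0.1758, 0.3106]
tool_rot: [1.0, -0.004, 0.002, 0.001]
force: [0.1, -0.2, -2.3]
finger_gap: 0.348
```

```bash
python3 -m jog '[[[0,0,-3,0],[0,0,-2,0],[0,0,-1,0],[0,0,0,0],[0,0,0,0],[0,0,0,0],[0,0,0,0],[0,0,0,0]]]'; python3 -m jog '[[[0,0,0,0],[0,0,0,0],[0,0,15,0],[0,0,40,0],[0,0,50,0],[0,0,48,0],[0,0,0,0],[0,0,0,0]]]' 62; python3 chk.py pics/top3.png
```

```text
t: 13.3
tcp_pos: [0.6758, -0.1756, 0.3054]
tool_rot: [1.0, -0.004, 0.001, 0.0]
force: [-2.9, 0.6, 7.3]
finger_gap: 0.351
t: 14.3
tcp_pos: [0.6753, -0.1755, 0.4561]
tool_rot: [1.0, -0.004, 0.0, 0.0]
force: [-0.4, -0.9, 1.0]
finger_gap: 0.621
A score 0.23 shift -15 -13; B score 0.82 shift 0 0; C score 0.44 shift -2 -3; D score 0.33 shift 22 -18; fl score 0.23 shift -7 -4; valve score 1.00 shift 0 0; box score 0.99 shift 0 0; tin score 1.00 shift 0 0; bottle score 0.99 shift 0 0; spanner score 0.98 shift 0 0; brush score 1.00 shift 0 0;
```

```bash
python3 -m jog '[[[-26,54,0,0.6],[-26,54,0,0.6],[-26,54,0,0.6],[-26,54,0,0.6],[-26,54,0,0.6],[-26,54,0,0.6],[-26,54,0,0.6],[-25,54,0,0.6]]]'
python3 - <<'E'
from h import *
ci=manip.camera_info("wrist"); im=manip.snapshot("wrist")
a=(255*(im/255.)**.6).astype('uint8')[:,:,::-1]
t=cv2.imread("pics/top3.png"); t=(255*(t/255.)**.6).astype('uint8')[160:400,120:460]
cv2.imwrite("pics/w3.png",np.hstack([cv2.resize(a,(400,300)),cv2.resize(t,(400,300))]))
print(manip.sense()["tcp_pos"],[np.multiply(proj("wrist",p,ci),.625).round(0) for p in ([.4687,.2574,.225],[.3936,.2529,.225])])
E
```

```text
t: 15.35
tcp_pos: [0.4673, 0.2578, 0.4541]
tool_rot: [0.999, 0.038, -0.002, 0.0]
force: [0.2, -0.1, 0.8]
finger_gap: 0.621
[0.46367827 0.26294548 0.45415964] [array([205., 161.]), array([121., 159.])]
```

View pics/w3.png

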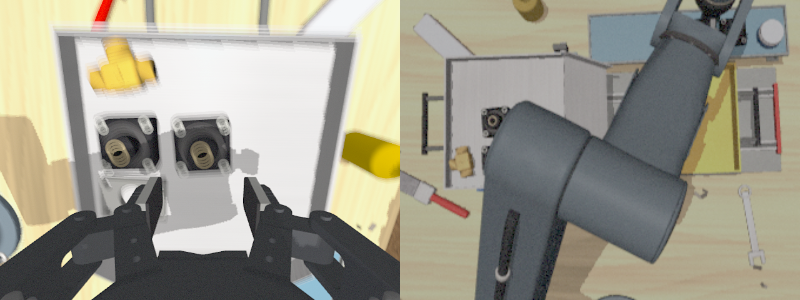

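The wrist view shows rings B at (204,155) and D at (118,153), matching the predictions within motion blur, so nothing has been knocked.

```bash
python3 -m jog '[[[0,0,-20,0],[0,1,-25,0],[0,0,-20,0],[0,0,-9,0],[0,0,-3,0],[0,0,0,0],[0,0,0,0],[0,0,0,0]]]' ; python3 -m jog '[[[0,0,0,0],[0,0,0,0],[0,0,0,0],[0,0,5,0],[0,0,15,0],[0,0,30,0],[0,0,40,0],[0,0,10,0]]]' 0 60
```

```text
t: 16.4
tcp_pos: [0.4688, 0.2574, 0.3793]
tool_rot: [0.999, 0.038, 0.001, -0.0]
force: [0.6, -0.7, -0.2]
finger_gap: 0.621
t: 17.4
tcp_pos: [0.4691, 0.2576, 0.4817]
tool_rot: [0.999, 0.038, 0.003, -0.001]
force: [0.5, -0.5, -2.6]
finger_gap: 0.353
```

```bash
python3 -m jog '[[[25,-44.4,0,-0.5],[25,-44.4,0,-0.5],[25,-44.4,0,-0.5],[25,-44.4,0,-0.5],[25,-44.4,0,-0.5],[25,-44.4,0,-0.5],[25,-44.4,0,-0.5],[26,-44.4,0,-0.5]]]' ; python3 -m jog '[[[0,0,-20,0],[0,0,-50,0],[0,0,-50,0],[0,0,-35,0],[0,0,-12,0],[0,0,-4,0],[0,0,0,0],[0,0,0,0]]]';python3 -m jog '[[[0,0,-3,0],[0,0,-2,0],[0,0,-1,0],[0,0,-1,0],[0,0,0,0],[0,0,0,0],[0,0,0,0],[0,0,0,0]]]'
```

```text
t: 18.4
tcp_pos: [0.67, -0.0993, 0.477]
tool_rot: [1.0, 0.003, -0.001, -0.001]
force: [0.5, 0.0, -2.6]
finger_gap: 0.346
t: 19.4
tcp_pos: [0.6702, -0.0979, 0.3095]
tool_rot: [1.0, 0.003, 0.002, 0.001]
force: [0.3, -0.8, -2.7]
finger_gap: 0.351
t: 20.4
tcp_pos: [0.6698, -0.0978, 0.3044]
tool_rot: [1.0, 0.003, 0.001, 0.0]
force: [-4.0, 1.4, 12.2]
finger_gap: 0.35
```

```bash
python3 -m jog '[[[0,0,0,0],[0,0,0,0],[0,0,15,0],[0,0,40,0],[0,0,50,0],[0,0,48,0],[0,0,0,0],[0,0,0,0]]]' 62; python3 -m jog '[[[-34.5,44,0,0.5],[-34.5,44,0,0.5],[-34.5,44,0,0.5],[-34.5,44,0,0.5],[-34.5,44,0,0.5],[-34.5,44,0,0.5],[-34.5,44,0,0.5],[-34.5,43,0,0.5]]]'; python3 -m jog '[[[0,0,0,0],[0,0,0,0],[0,0,0,0],[0,0,-10,0],[0,0,-20,0],[0,0,-5,0],[0,0,0,0],[0,0,0,0]]]';python3 - <<'E'
from h import *
ci=manip.camera_info("wrist"); im=manip.snapshot("wrist")
a=(255*(im/255.)**.6).astype('uint8')[:,:,::-1]
t=manip.snapshot("top")[:,:,::-1]; t=(255*(t/255.)**.6).astype('uint8')[150:330,270:470]
cv2.imwrite("pics/w4.png",np.hstack([cv2.resize(a,(400,300)),cv2.resize(t,(400,360))[:300]]))
print(np.multiply(proj("wrist",[.3936,.2529,.225],ci),.625).round(0))
E
```

```text
t: 21.4
tcp_pos: [0.6694, -0.0977, 0.454]
tool_rot: [1.0, 0.003, -0.0, -0.0]
force: [-0.7, 0.4, -0.3]
finger_gap: 0.619
t: 22.4
tcp_pos: [0.392, 0.2542, 0.4523]
tool_rot: [0.999, 0.038, -0.002, 0.0]
force: [0.5, -0.1, -0.1]
finger_gap: 0.621
t: 23.4
tcp_pos: [0.3941, 0.2531, 0.4191]
tool_rot: [0.999, 0.038, 0.0, -0.0]
force: [0.2, -0.2, 0.5]
finger_gap: 0.619
[202. 176.]
```

View pics/w4.png

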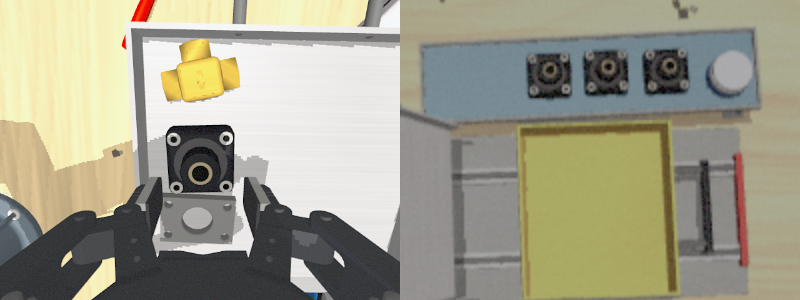

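Cap D's ring is at (200,174), predicted (202,176). The three placed caps stand in a neat row.

```bash
python3 -m jog '[[[0,0,-15,0],[0,0,-15,0],[0,0,-7,0],[0,0,-3,0],[0,0,0,0],[0,0,0,0],[0,0,0,0],[0,0,0,0]]]' ; python3 -m jog '[[[0,0,0,0],[0,0,0,0],[0,0,0,0],[0,0,5,0],[0,0,15,0],[0,0,30,0],[0,0,40,0],[0,0,10,0]]]' 0 60
```

```text
t: 24.5
tcp_pos: [0.3937, 0.2532, 0.3789]
tool_rot: [0.999, 0.038, 0.0, -0.0]
force: [-0.2, 0.1, -0.5]
finger_gap: 0.618
t: 25.5
tcp_pos: [0.3941, 0.2534, 0.4805]
tool_rot: [0.999, 0.038, 0.002, -0.001]
force: [0.2, 1.2, -2.9]
finger_gap: 0.349
```

```bash
python3 -m jog '[[[34,-34.2,0,-0.25],[34,-34.2,0,-0.25],[34,-34.2,0,-0.25],[34,-34.2,0,-0.25],[34,-34.2,0,-0.25],[34,-34.2,0,-0.25],[34,-34.2,0,-0.25],[34,-34.2,0,-0.25]]]' ; python3 -m jog '[[[0,0,-20,0],[0,0,-50,0],[0,0,-50,0],[0,0,-35,0],[0,0,-12,0],[0,0,-4,0],[0,0,0,0],[0,0,0,0]]]';python3 -m jog '[[[0,0,-3,0],[0,0,-2,0],[0,0,-1,0],[0,0,-1,0],[0,0,0,0],[0,0,0,0],[0,0,0,0],[0,0,0,0]]]'
```

```text
t: 26.5
tcp_pos: [0.6664, -0.0216, 0.476]
tool_rot: [1.0, 0.021, -0.002, -0.001]
force: [0.9, 0.4, -2.9]
finger_gap: 0.35
t: 27.5
tcp_pos: [0.6662, -0.0205, 0.3095]
tool_rot: [1.0, 0.021, 0.002, 0.0]
force: [-0.4, -0.0, -1.7]
finger_gap: 0.349
t: 28.5
tcp_pos: [0.6658, -0.0203, 0.3042]
tool_rot: [1.0, 0.021, 0.001, 0.0]
force: [-4.5, 1.2, 11.9]
finger_gap: 0.353
```

```bash
python3 -m jog '[[[0,0,0,0],[0,0,0,0],[0,0,15,0],[0,0,40,0],[0,0,50,0],[0,0,48,0],[0,0,0,0],[0,0,0,0]]]' 62; python3 -m jog '[[[-20.4,-36.8,-6,-10.6],[-20.4,-36.8,-6,-10.6],[-20.4,-36.8,-6,-10.6],[-20.4,-36.8,-6,-10.6],[-20.4,-36.8,-6,-10.6],[-20.4,-36.8,-6,-10.6],[-20.4,-36.8,-6,-10.6],[-20.4,-36.8,-6,-10.6]]]' 42; python3 -m jog '[[[0,0,0,-4],[0,0,-20,0],[0,0,-20,0],[0,0,0,0],[0,0,0,0],[0,0,0,0],[0,0,0,0],[0,0,0,0]]]'
python3 - <<'E'
from h import *
ci=manip.camera_info("wrist"); im=manip.snapshot("wrist")
a=(255*(im/255.)**.6).astype('uint8')[:,:,::-1]
t=manip.snapshot("top")[:,:,::-1]; cv2.imwrite("pics/top5.png",t); t=(255*(t/255.)**.6).astype('uint8')[150:330,130:370]
cv2.imwrite("pics/w5.png",np.hstack([cv2.resize(a,(400,300)),cv2.resize(t,(400,300))]))
print([np.multiply(proj("wrist",p,ci),.625).round(0) for p in ([.5637,-.3109,.09],[.4405,-.3178,.09])])
E
```

```text
t: 29.5
tcp_pos: [0.6653, -0.0203, 0.454]
tool_rot: [1.0, 0.021, 0.0, 0.0]
force: [0.5, -0.1, -0.6]
finger_gap: 0.622
t: 30.5
tcp_pos: [0.5013, -0.3156, 0.4036]
tool_rot: [0.75, -0.661, -0.002, -0.0]
force: [0.7, 0.2, 0.1]
finger_gap: 0.42
t: 31.5
tcp_pos: [0.5025, -0.3148, 0.3662]
tool_rot: [0.729, -0.685, 0.0, 0.0]
force: [0.3, 0.5, 0.2]
finger_gap: 0.419
[array([202.,  89.]), array([201., 198.])]
```

View pics/w5.png

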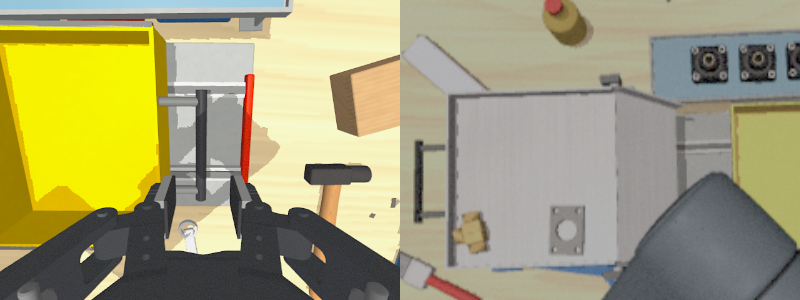

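Bar is at (202,90)-(201,198), matching the prediction and centred between the jaws. The pan holds only the flange and valve.

```bash
python3 -m jog '[[[0,0,-30,0],[0,0,-30,0],[0,0,-30,0],[0,0,-20,0],[0,0,-10,0],[0,0,0,0],[0,0,0,0],[0,0,0,0]]]'; python3 -m jog '[[[0,0,0,0],[0,0,0,0],[0,0,0,0],[0,0,0,0],[0,0,0,0],[-0.6,10,0,0],[-0.6,10,0,0],[-0.6,10,0,0]]]' 0 60
```

```text
t: 32.6
tcp_pos: [0.5028, -0.315, 0.2467]
tool_rot: [0.729, -0.685, 0.001, -0.0]
force: [-0.1, 0.4, 0.0]
finger_gap: 0.418
t: 33.6
tcp_pos: [0.5008, -0.2863, 0.2464]
tool_rot: [0.729, -0.684, 0.002, 0.001]
force: [-2.1, -4.6, 2.3]
finger_gap: 0.113
```

```bash
python3 -m jog '[[[-0.8,14,0,0],[-0.8,14,0,0],[-0.8,14,0,0],[-0.8,14,0,0],[-0.8,14,0,0],[-0.8,14,0,0],[-0.8,14,0,0],[-0.6,10,0,0]]]'; python3 -m jog '[[[-0.2,4,0,0],[-0.2,4,0,0],[-0.2,4,0,0],[-0.2,4,0,0],[-0.2,4,0,0],[0,0,0,0],[0,0,0,0],[0,0,0,0]]]'
```

```text
t: 34.6
tcp_pos: [0.4949, -0.1797, 0.2464]
tool_rot: [0.731, -0.683, 0.005, 0.003]
force: [-11.8, -35.7, -3.5]
finger_gap: 0.116
t: 35.6
tcp_pos: [0.4946, -0.175, 0.2464]
tool_rot: [0.733, -0.68, 0.015, 0.011]
force: [-27.6, -80.3, -14.0]
finger_gap: 0.115
```

```bash
python3 -m jog '[[[0.3,-6,0,0],[0.3,-6,0,0],[0.3,-4,0,0],[0,-1,0,0],[0,0,0,0],[0,0,0,0],[0,0,0,0],[0,0,0,0]]]'; python3 -m jog '[[[0,0,0,0],[0,0,0,0],[0,0,0,0],[0,0,20,0],[0,0,40,0],[0,0,50,0],[0,0,50,0],[0,0,50,0]]]' 42
python3 - <<'E'
from h import *
t=manip.snapshot("top")[:,:,::-1]; cv2.imwrite("pics/top6.png",t)
s=manip.snapshot("scene")[:,:,::-1]; cv2.imwrite("pics/s6.png",s)
g=lambda a:(255*(a/255.)**.6).astype('uint8')
cv2.imwrite("pics/v6.png",np.hstack([cv2.resize(g(t[150:330,270:460]),(400,380)),cv2.resize(g(s[170:350,190:390]),(400,380))]))
E
```

```text
t: 36.6
tcp_pos: [0.4948, -0.1796, 0.2464]
tool_rot: [0.73, -0.683, 0.005, 0.004]
force: [-10.1, -25.6, 1.4]
finger_gap: 0.12
t: 37.6
tcp_pos: [0.4942, -0.1728, 0.4571]
tool_rot: [0.729, -0.684, -0.0, -0.0]
force: [0.7, -0.2, -0.1]
finger_gap: 0.42
```

View pics/v6.png

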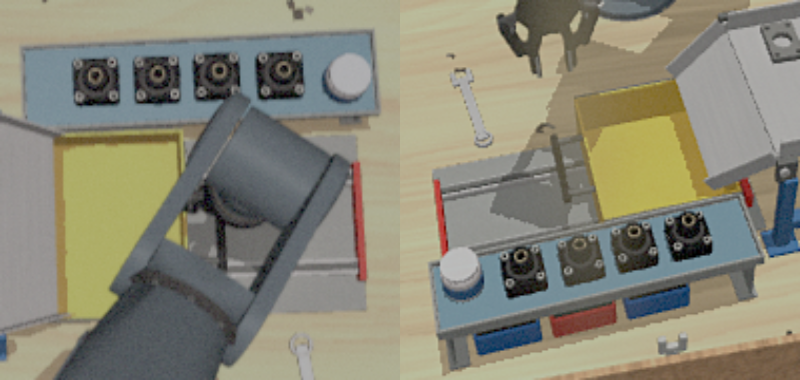

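```bash
python3 -m jog '[[[-2,30,0,0],[-2,60,0,0],[-2,60,0,0],[-2,60,0,0],[-2,60,0,0],[-2,60,0,0],[-2,60,0,0],[-2,60,0,0]]]'
python3 - <<'E'
from h import *
t=manip.snapshot("top")[:,:,::-1]; cv2.imwrite("pics/top7.png",t)
o=cv2.imread("pics/top0.png")
crop(t[:,:,::-1],270,155,460,310,4.2,"pics/v7.png",.6)
E
```

```text
t: 38.7
tcp_pos: [0.4773, 0.2786, 0.4546]
tool_rot: [0.729, -0.684, -0.0, 0.001]
force: [1.0, 0.5, 0.2]
finger_gap: 0.421
```

View pics/v7.png

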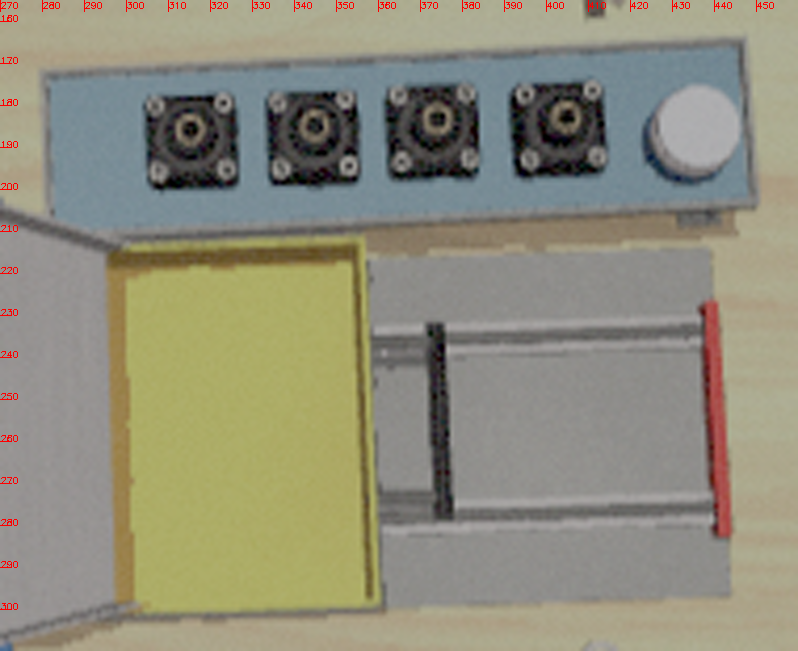

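Run:
```python
from h import *
c=lambda x,y,s=4.2:(270+x/s,155+y/s)
M=np.array([.674,-.1543]);a=np.radians(3.71);X=np.array([np.cos(a),np.sin(a)]);Y=np.array([-np.sin(a),np.cos(a)])
for p in [(190,129),(314,126),(437,119),(567,118)]:
    q=back("top",*c(*p),.15)[:2]-M; print("ring",(q@X).round(4),(q@Y).round(4))
for q in [[(157,105),(224,102),(227,170),(158,172)],[(278,101),(345,98),(349,165),(280,169)],[(399,94),(466,93),(470,159),(402,162)],[(525,94),(592,90),(597,157),(530,159)]]:
    P=np.array([back("top",*c(*p),.128)[:2] for p in q]); e=P[1]-P[0]+P[2]-P[3]; m=P.mean(0)-M; print("body",(m@X).round(4),(m@Y).round(4),(np.degrees(np.arctan2(e[1],e[0]))%90-3.7).round(1))
b=np.array([back("top",*c(*p),.09)[:2] for p in [(435,323),(443,519)]]);print(b.mean(0), np.linalg.norm(b.mean(0)-[.5021,-.31435]))
# expected home handle from tipper origin estimate: inner stop
r=np.array([back("top",*c(*p),.03)[:2] for p in [(709,305),(723,535)]]).mean(0);print("red stop",r)
```

```text
ring 0.0022 0.1345
ring 0.0009 0.057
ring 0.0021 -0.02
ring -0.0006 -0.1012
body 0.0019 0.1339 -0.2
body 0.0013 0.0568 0.6
body 0.0021 -0.0204 -0.7
body 0.0 -0.1009 0.2
[ 0.49391151 -0.18316993] 0.13143539477590632
red stop [ 0.5043859  -0.37469269]
```

Caps measure within 2.2 mm of the middle line and under 1° from square. The box moved about 132-136 mm into a hard stop, so it started at about 0.035. Now the pan handle.

```bash
python3 -m jog '[[[-5,40,0,0],[-5,45,0,0],[-5,45,0,0],[0,0,-20,0],[0,0,-20,0],[0,0,-10,0],[0,0,0,0],[0,0,0,0]]]' 35
python3 - <<'E'
from h import *
ci=manip.camera_info("wrist"); im=manip.snapshot("wrist")
cv2.imwrite("pics/w8.png",(255*(im/255.)**.6).astype('uint8')[:,:,::-1])
print([np.array(proj("wrist",p,ci)).round(0) for p in ([.5222,.4119,.195],[.4016,.4039,.195])])
E
```

```text
t: 39.75
tcp_pos: [0.4636, 0.4062, 0.4063]
tool_rot: [0.729, -0.685, 0.0, -0.001]
force: [0.4, 0.7, -0.4]
finger_gap: 0.35
[array([319., 152.]), array([321., 373.])]
```

View pics/w8.png

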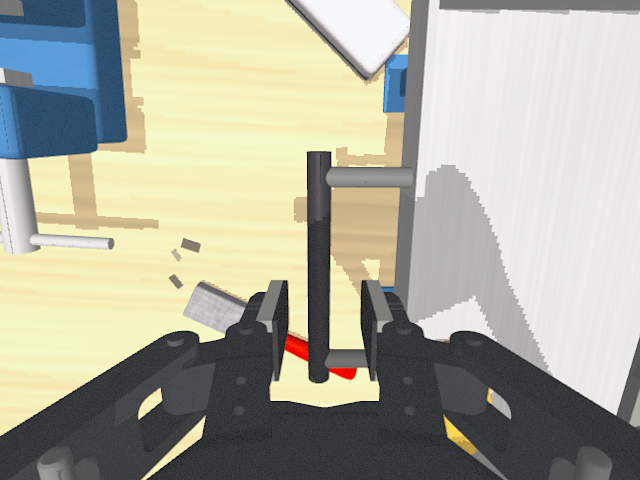

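The bar is at x≈319 from (319,152) to (319,380), and the jaw middle is at ≈325. I'll nudge +2 mm in y and descend.

```bash
python3 -m jog '[[[0,2,-15,0],[0,0,-15,0],[0,0,-12,0],[0,0,-8,0],[0,0,-4,0],[0,0,0,0],[0,0,0,0],[0,0,0,0]]]' 35; python3 -m jog '[[[0,0,0,0],[0,0,0,0],[0,0,0,0],[0,0,0,0],[0,0,0,0],[0,0,3,0],[0,0,5,0],[0,0,5,0]]]' 0 50
```

```text
t: 40.8
tcp_pos: [0.4635, 0.4083, 0.3522]
tool_rot: [0.729, -0.685, 0.0, -0.001]
force: [-0.4, -1.1, 0.6]
finger_gap: 0.347
t: 41.8
tcp_pos: [0.4636, 0.4083, 0.3632]
tool_rot: [0.729, -0.685, -0.0, 0.0]
force: [1.4, 4.5, -6.6]
finger_gap: 0.124
```

```bash
python3 -m jog '[[[0.1,-2.4,9.3,0],[0.1,-1.5,9.3,0],[0.1,-1.8,9.1,0],[0.1,-2,9.2,0],[0.1,-2.4,9.1,0],[0.1,-2.7,9,0],[0.2,-2.9,8.9,0],[0.2,-3.3,8.8,0]]]'; python3 -m jog '[[[0.2,-2.8,6.8,0],[0.2,-2.8,6.8,0],[0.2,-3.1,6.6,0],[0.2,-3.2,6.6,0],[0.2,-3.4,6.5,0],[0.2,-3.4,6.4,0],[0.3,-4.6,7.6,0],[0.3,-4.7,7.5,0]]]'; python3 -m jog '[[[0,0,0,0],[0,0,0,0],[0,0,0,0],[0,0,0,0],[0,0,0,0],[0,0,0,0],[0,0,0,0],[0,0,0,0]]]'
python3 - <<'E'
from h import *
t=manip.snapshot("top")[:,:,::-1]; s=manip.snapshot("scene")[:,:,::-1]
g=lambda a:(255*(a/255.)**.6).astype('uint8')
cv2.imwrite("pics/v9.png",np.hstack([cv2.resize(g(t[170:330,130:390]),(400,250)),cv2.resize(g(s[130:310,200:490]),(400,250))]))
E
```

```text
t: 42.8
tcp_pos: [0.4644, 0.3904, 0.437]
tool_rot: [0.729, -0.685, -0.002, -0.002]
force: [1.4, 8.9, -4.0]
finger_gap: 0.12
t: 43.8
tcp_pos: [0.4659, 0.3627, 0.4927]
tool_rot: [0.729, -0.685, -0.002, -0.003]
force: [-0.7, 10.8, 1.4]
finger_gap: 0.118
t: 44.8
tcp_pos: [0.4659, 0.3627, 0.4931]
tool_rot: [0.729, -0.685, -0.002, -0.003]
force: [-1.4, 9.4, 0.4]
finger_gap: 0.117
```

View pics/v9.png

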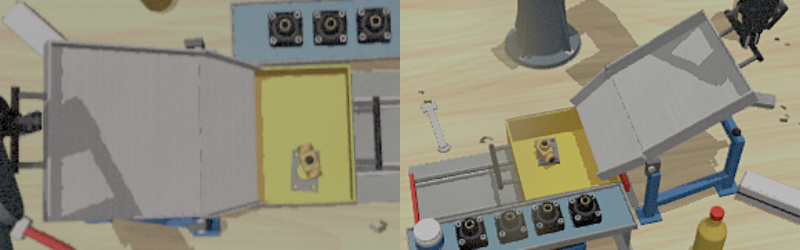

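Flange and valve both lie in the box (valve at about (310,160) in the crop), and the pan is empty and raised at about 0.51 rad. Lowering it now.

```bash
python3 -m jog '[[[-0.3,4.7,-7.5,0],[-0.3,4.6,-7.6,0],[-0.2,3.4,-6.4,0],[-0.2,3.4,-6.5,0],[-0.2,3.2,-6.6,0],[-0.2,3.1,-6.6,0],[-0.2,2.8,-6.8,0],[-0.2,2.8,-6.8,0]]]'; python3 -m jog '[[[-0.2,3.3,-8.8,0],[-0.2,2.9,-8.9,0],[-0.1,2.7,-9,0],[-0.1,2.4,-9.1,0],[-0.1,2,-9.2,0],[-0.1,1.8,-9.1,0],[-0.1,1.5,-9.3,0],[-0.1,1.8,-9.3,0]]]'; python3 -m jog '[[[0,0.5,-5,0],[0,0.3,-4,0],[0,0.2,-3,0],[0,0,0,0],[0,0,0,0],[0,0,0,0],[0,0,0,0],[0,0,0,0]]]'
```

```text
t: 45.9
tcp_pos: [0.4643, 0.3903, 0.438]
tool_rot: [0.729, -0.685, -0.001, -0.002]
force: [-1.0, 7.5, 1.3]
finger_gap: 0.117
t: 46.9
tcp_pos: [0.4634, 0.408, 0.3645]
tool_rot: [0.729, -0.685, 0.0, -0.0]
force: [-0.3, 4.5, -1.0]
finger_gap: 0.115
t: 47.9
tcp_pos: [0.4634, 0.409, 0.3526]
tool_rot: [0.729, -0.685, -0.0, -0.0]
force: [-0.1, 5.1, -1.1]
finger_gap: 0.116
```

```bash
python3 -m jog '[[[0,0,0,0],[0,0,0,0],[0,0,0,0],[0,0,20,0],[0,0,40,0],[0,0,40,0],[0,-60,0,0],[0,-60,0,0]]]' 38; python3 -m jog '[[[4,-58,0,0],[4,-58,0,0],[4,-58,0,0],[4,-58,0,0],[4,-58,0,0],[4,-58,0,0],[4,-58,0,0],[3,-58,0,0]]]';python3 -m jog '[[[0,-5,-40,0],[0,0,-50,0],[0,0,0,0],[0,0,0,0],[0,0,0,0],[0,0,0,0],[0,0,0,0],[0,0,0,0]]]'
python3 - <<'E'
from h import *
ci=manip.camera_info("wrist"); im=manip.snapshot("wrist");t=manip.snapshot("top")[:,:,::-1]
g=lambda a:(255*(a/255.)**.6).astype('uint8')
cv2.imwrite("pics/w10.png",np.hstack([cv2.resize(g(im[:,:,::-1]),(400,300)),cv2.resize(g(t[170:330,130:343]),(400,300))]))
E
```

```text
t: 48.9
tcp_pos: [0.4631, 0.2875, 0.4535]
tool_rot: [0.73, -0.684, 0.001, -0.001]
force: [1.1, -0.4, 0.2]
finger_gap: 0.382
t: 49.9
tcp_pos: [0.494, -0.1775, 0.453]
tool_rot: [0.729, -0.685, 0.0, 0.0]
force: [0.8, -0.2, 0.2]
finger_gap: 0.379
t: 50.9
tcp_pos: [0.4944, -0.1803, 0.3631]
tool_rot: [0.729, -0.685, 0.0, -0.0]
force: [0.3, 0.4, -0.4]
finger_gap: 0.383
```

View pics/w10.png

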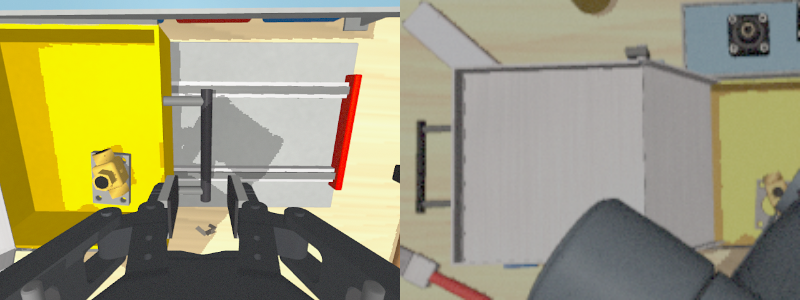

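Bar is at x≈207, jaws centred at ≈203. The pan is flat and empty. Grip the box handle and pull.

```bash
python3 -m jog '[[[0,-2,-30,0],[0,0,-30,0],[0,0,-30,0],[0,0,-18,0],[0,0,-9,0],[0,0,0,0],[0,0,0,0],[0,0,0,0]]]'; python3 -m jog '[[[0,0,0,0],[0,0,0,0],[0,0,0,0],[0,0,0,0],[0,0,0,0],[0.6,-8,0,0],[0.6,-10,0,0],[0.6,-12,0,0]]]' 0 60;  python3 -m jog '[[[0.9,-14,0,0],[0.9,-14,0,0],[0.9,-14,0,0],[0.9,-14,0,0],[0.9,-14,0,0],[0.9,-14,0,0],[0.9,-14,0,0],[0.9,-14,0,0]]]'
```

```text
t: 52.0
tcp_pos: [0.4946, -0.1825, 0.2465]
tool_rot: [0.729, -0.685, 0.001, -0.0]
force: [0.2, -1.0, -0.4]
finger_gap: 0.377
t: 53.0
tcp_pos: [0.4963, -0.2114, 0.2464]
tool_rot: [0.729, -0.685, -0.001, -0.001]
force: [1.0, 5.4, 6.4]
finger_gap: 0.117
t: 54.0
tcp_pos: [0.5029, -0.3233, 0.2464]
tool_rot: [0.729, -0.685, -0.002, -0.001]
force: [-1.3, 4.7, 8.1]
finger_gap: 0.118
```

```bash
python3 -m jog '[[[0.3,-5,0,0],[0.3,-5,0,0],[0.3,-4,0,0],[0.2,-4,0,0],[0,-3,0,0],[0,0,0,0],[0,0,0,0],[0,0,0,0]]]'; python3 -m jog '[[[0.3,-3,0,0],[0.3,-3,0,0],[0,-2,0,0],[0,-2,0,0],[0,0,0,0],[0,0,0,0],[0,0,0,0],[0,0,0,0]]]'
```

```text
t: 55.0
tcp_pos: [0.5041, -0.3446, 0.2465]
tool_rot: [0.729, -0.685, -0.001, -0.0]
force: [-1.7, 3.1, 7.8]
finger_gap: 0.113
t: 56.0
tcp_pos: [0.5047, -0.3528, 0.2464]
tool_rot: [0.729, -0.685, -0.003, -0.002]
force: [-0.4, 8.1, 9.7]
finger_gap: 0.114
```

```bash
python3 -m jog '[[[0,-1,0,0],[0,-1,0,0],[0,-1,0,0],[0,-1,0,0],[0,0,0,0],[0,0,0,0],[0,0,0,0],[0,0,0,0]]]'
```

```text
t: 57.0
tcp_pos: [0.5048, -0.354, 0.2464]
tool_rot: [0.728, -0.685, -0.006, -0.004]
force: [1.0, 16.1, 14.0]
finger_gap: 0.119
```

```bash
python3 -m jog '[[[0,2,0,0],[0,1,0,0],[0,0,0,0],[0,0,0,0],[0,0,0,0],[0,0,0,0],[0,0,0,0],[0,0,0,0]]]'; python3 -m jog '[[[0,0,0,0],[0,0,0,0],[0,0,0,0],[0,0,20,0],[0,0,40,0],[0,0,50,0],[0,0,50,0],[0,0,40,0]]]' 40; python3 -m jog '[[[-20,-40,0,0],[-20,-40,0,0],[-20,-40,0,0],[-20,-40,0,0],[-20,-40,0,0],[-20,-40,0,0],[0,0,0,0],[0,0,0,0]]]'
python3 - <<'E'
from h import *
t=manip.snapshot("top")[:,:,::-1]; cv2.imwrite("pics/top11.png",t)
crop(t[:,:,::-1],130,150,460,345,2.4,"pics/v11.png",.6); print(manip.sense()["tcp_pos"])
E
python3 chk.py pics/top12.png
```

```text
t: 58.0
tcp_pos: [0.5047, -0.3531, 0.2464]
tool_rot: [0.729, -0.685, -0.004, -0.002]
force: [-0.5, 10.4, 11.0]
finger_gap: 0.115
t: 59.0
tcp_pos: [0.505, -0.3568, 0.4479]
tool_rot: [0.729, -0.685, 0.001, 0.0]
force: [0.1, -0.2, -0.3]
finger_gap: 0.4
t: 60.0
tcp_pos: [0.3848, -0.5963, 0.445]
tool_rot: [0.729, -0.685, -0.001, -0.001]
force: [-0.0, 1.4, -1.0]
finger_gap: 0.4
[ 0.38531237 -0.59576716  0.44526912]
A score 0.23 shift 13 -4; B score 0.25 shift -22 -22; C score 0.21 shift -1 11; D score 0.25 shift -15 -3; fl score 0.20 shift -8 -8; valve score 0.58 shift -19 -18; box score 0.81 shift 14 -1; tin score 1.00 shift 0 0; bottle score 0.99 shift 0 0; spanner score 0.18 shift -11 -5; brush score 1.00 shift 0 0;
```

View pics/v11.png

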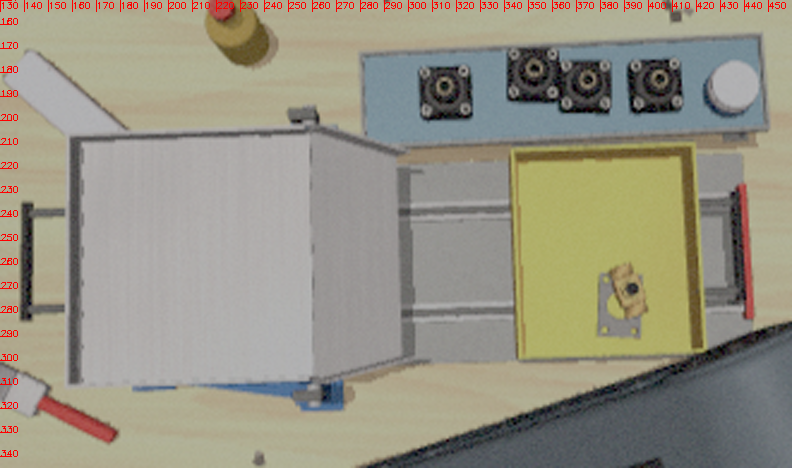

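The box is out at its stop with the scrap inside, but one cap (ring at about (352,179)) was knocked off line towards its neighbour. I'll measure and mend it.

```bash
cat > rowm.py <<'E'
from h import *
import sys
M=np.array([.674,-.1543]);a=np.radians(3.71);X=np.array([np.cos(a),np.sin(a)]);Y=np.array([-np.sin(a),np.cos(a)])
im=cv2.imread(sys.argv[1]); g=cv2.cvtColor(im,cv2.COLOR_BGR2GRAY)
# mask dark blobs in the shelf area; min-area rect of each, body top z .128
m=np.zeros_like(g); m[165:210,285:425]=(g[165:210,285:425]<45)*255
m=cv2.morphologyEx(m,cv2.MORPH_CLOSE,np.ones((5,5)))
for c in cv2.findContours(m,cv2.RETR_EXTERNAL,cv2.CHAIN_APPROX_NONE)[0]:
    if cv2.contourArea(c)<100: continue
    (u,v),s,ang=cv2.minAreaRect(c); q=back("top",u,v,.12)[:2]; d=q-M
    print((u,v),s,ang,"world",q.round(4),"shelf x %.4f y %.4f"%(d@X,d@Y))
E
python3 rowm.py pics/top12.png
python3 - <<'E'
from h import *
print("ring moved",back("top",352.5,178.9,.15).round(4))
im=cv2.imread("pics/top12.png")[:,:,::-1]; crop(im,295,160,425,210,6,"pics/v12.png",.6)
E
```

```text
(315.3677062988281, 188.61846923828125) (21.91065788269043, 21.744247436523438) 86.8201675415039 world [ 0.6664 -0.0198] shelf x 0.0011 y 0.1347
(402.0, 186.0) (22.0, 22.0) 90.0 world [ 0.6789 -0.252 ] shelf x -0.0015 y -0.0978
(362.2505187988281, 183.39784240722656) (46.4961051940918, 24.24534797668457) 12.804265975952148 world [ 0.6836 -0.1453] shelf x 0.0101 y 0.0084
ring moved [ 0.688  -0.1174  0.15  ]
```

View pics/v12.png

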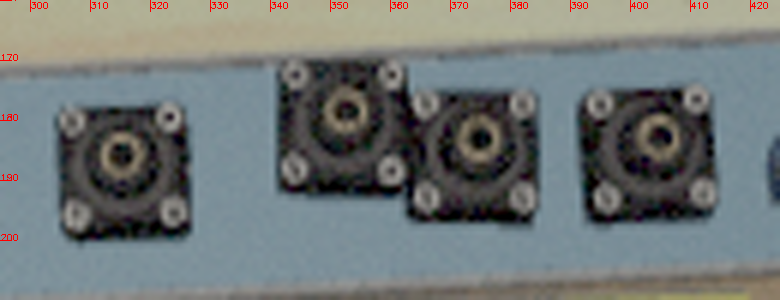

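```bash
cat > pose.py <<'E'
from h import *
M=np.array([.674,-.1543]);a=np.radians(3.71);X=np.array([np.cos(a),np.sin(a)]);Y=np.array([-np.sin(a),np.cos(a)])
def run(caps,s,o):
    c=lambda p:(o[0]+p[0]/s,o[1]+p[1]/s)
    for ring,*q in caps:
        r=back("top",*c(ring),.15)[:2]
        P=np.array([back("top",*c(p),.128)[:2] for p in q]); e=P[1]-P[0]+P[2]-P[3]; w=P.mean(0)
        print("ring",r.round(4),"body",w.round(4),"shelf x %.4f y %.4f"%((w-M)@X,(w-M)@Y),"yaw err %.1f"%((np.degrees(np.arctan2(e[1],e[0]))-3.71+45)%90-45))
E
python3 - <<'E'
from pose import *
run([[(122,154),(73,120),(169,116),(173,213),(76,215)],[(345,110),(294,75),(391,73),(391,170),(295,169)],[(481,138),(426,103),(522,103),(522,196),(426,196)],[(661,137),(599,104),(696,98),(703,193),(607,198)]],6,(295,160))
s=manip.sense();print(s["tcp_pos"],s["t"])
E
```

```text
ring [ 0.6677 -0.0202] body [ 0.6673 -0.0202] shelf x 0.0020 y 0.1343 yaw err -0.6
ring [ 0.6895 -0.1173] body [ 0.6896 -0.1176] shelf x 0.0179 y 0.0357 yaw err -2.1
ring [ 0.6784 -0.177 ] body [ 0.6783 -0.1761] shelf x 0.0029 y -0.0220 yaw err -2.4
ring [ 0.6806 -0.2558] body [ 0.6807 -0.2549] shelf x 0.0002 y -0.1008 yaw err 0.9
[ 0.38567107 -0.59544338  0.44554358] 60.1
```

```bash
python3 -m jog '[[[38,48,0,10.6],[38,48,0,10.6],[38,48,0,10.6],[38,48,0,10.6],[38,48,0,10.6],[38,48,0,10.6],[38,48,0,10.6],[38,48,0,10.6]]]' 60; python3 -m jog '[[[0,47,0,2],[0,47,0,2],[0,0,-20,0],[0,0,-20,0],[0,0,-10,0],[0,0,0,0],[0,0,0,0],[0,0,0,0]]]'
python3 - <<'E'
from h import *
print(manip.sense()["tcp_pos"]); ci=manip.camera_info("wrist"); im=manip.snapshot("wrist")
cv2.imwrite("pics/w13.png",cv2.resize((255*(im/255.)**.6).astype('uint8')[:,:,::-1],(480,360)))
print(np.multiply(proj("wrist",[.6896,-.1175,.15],ci),.75))
E
```

```text
t: 61.1
tcp_pos: [0.6901, -0.209, 0.4462]
tool_rot: [1.0, -0.01, 0.0, 0.0]
force: [0.4, -0.1, 0.4]
finger_gap: 0.601
t: 62.1
tcp_pos: [0.6893, -0.1186, 0.3968]
tool_rot: [1.0, 0.021, 0.001, 0.0]
force: [-0.7, 0.5, 0.5]
finger_gap: 0.599
[ 0.68927559 -0.11860388  0.39675056]
[242.84189695 183.84914616]
```

No more viewing, so from here on I rely on numbers.

```bash
python3 -m jog '[[[0,1,-30,0],[0,0,-30,0],[0,0,-20,0],[0,0,-8,0],[0,0,-3,0],[0,0,0,0],[0,0,0,0],[0,0,0,0]]]' ; python3 -m jog '[[[0,0,0,0],[0,0,0,0],[0,0,0,0],[0,0,0,0],[0,0,5,0],[0,0,10,0],[0,0,10,0],[0,0,0,0]]]' 0 60
```

```text
t: 63.15
tcp_pos: [0.6892, -0.1174, 0.3055]
tool_rot: [1.0, 0.021, 0.001, 0.0]
force: [-0.6, 0.1, 0.4]
finger_gap: 0.6
t: 64.15
tcp_pos: [0.6894, -0.1174, 0.331]
tool_rot: [1.0, 0.021, 0.001, 0.0]
force: [-0.3, 0.5, -2.9]
finger_gap: 0.347
```

```bash
python3 -m jog '[[[0,5,0,0],[-9,8,0,1],[-10,7,0,1],[0,0,-10,0],[0,0,-8,0],[0,0,-4,0],[0,0,0,0],[0,0,0,0]]]'; python3 -m jog '[[[0,0,-2,0],[0,0,-1,0],[0,0,0,0],[0,0,0,0],[0,0,0,0],[0,0,0,0],[0,0,0,0],[0,0,0,0]]]'; python3 -m jog '[[[0,0,0,0],[0,0,0,0],[0,0,0,0],[0,0,15,0],[0,0,40,0],[0,0,40,0],[0,0,0,0],[0,0,0,0]]]' 62; python3 -m jog '[[[-35,-50,5,0],[-35,-50,5,0],[-35,-50,5,0],[-35,-50,5,0],[-35,-50,5,0],[-35,-50,5,0],[-35,-50,5,0],[-35,-50,5,0]]]'
```

```text
t: 65.15
tcp_pos: [0.6703, -0.0976, 0.3078]
tool_rot: [0.999, 0.038, 0.0, 0.0]
force: [-0.4, 0.8, -2.9]
finger_gap: 0.345
t: 66.15
tcp_pos: [0.6702, -0.0975, 0.3054]
tool_rot: [0.999, 0.038, 0.0, 0.0]
force: [-1.9, -0.2, 5.6]
finger_gap: 0.346
t: 67.15
tcp_pos: [0.6697, -0.0973, 0.4]
tool_rot: [0.999, 0.038, 0.0, -0.0]
force: [-0.5, 0.7, -0.7]
finger_gap: 0.619
t: 68.15
tcp_pos: [0.3885, -0.4986, 0.4381]
tool_rot: [0.999, 0.038, -0.001, -0.002]
force: [0.7, 0.4, -0.9]
finger_gap: 0.617
```

```bash
python3 -m jog '[[[0,-40,0,0],[0,-40,0,0],[0,0,0,0],[0,0,0,0],[0,0,0,0],[0,0,0,0],[0,0,0,0],[0,0,0,0]]]'; python3 chk.py pics/top14.png; python3 rowm.py pics/top14.png
python3 - <<'E'
from h import *
# bright-ring check, and box/scrap shift vs pics/top11 (box out, scrap in)
a=cv2.imread("pics/top11.png"); b=cv2.imread("pics/top14.png")
for n,(u0,v0,u1,v1) in dict(boxscrap=(345,212,415,297),pan=(135,200,300,310),pan_handle=(136,232,150,286)).items():
    print(n,np.abs(a[v0:v1,u0:u1].astype(int)-b[v0:v1,u0:u1]).mean())
c0=cv2.imread("pics/top0.png")
for n,(u,v) in dict(mallet=(490,275),mallet2=(493,330),carton=(502,232),barrel=(155,190)).items():
    t=c0[v-13:v+14,u-13:u+14]; r=cv2.matchTemplate(b[v-33:v+34,u-33:u+34],t,cv2.TM_CCOEFF_NORMED); _,m,_,l=cv2.minMaxLoc(r); print(n,round(m,2),l[0]-20,l[1]-20)
E
```

```text
t: 69.15
tcp_pos: [0.3902, -0.5771, 0.44]
tool_rot: [0.999, 0.038, 0.0, 0.0]
force: [0.0, 0.5, -0.6]
finger_gap: 0.619
A score 0.23 shift -15 -13; B score 0.26 shift -22 -22; C score 0.20 shift 9 -22; D score 0.23 shift -13 -5; fl score 0.21 shift 8 -1; valve score 0.58 shift -19 -18; box score 0.81 shift 15 3; tin score 1.00 shift 0 0; bottle score 0.99 shift 0 0; spanner score 0.18 shift -20 -6; brush score 1.00 shift 0 0; 
(315.3677062988281, 188.61846923828125) (21.91065788269043, 21.744247436523438) 86.8201675415039 world [ 0.6664 -0.0198] shelf x 0.0011 y 0.1347
(344.5, 188.0) (22.0, 21.0) 90.0 world [ 0.6699 -0.0979] shelf x -0.0004 y 0.0566
(402.445556640625, 185.62841796875) (21.894779205322266, 22.64331817626953) 86.42366790771484 world [ 0.6799 -0.2532] shelf x -0.0005 y -0.0991
(373.5, 186.0) (22.0, 21.0) 90.0 world [ 0.6771 -0.1756] shelf x 0.0018 y -0.0214
boxscrap 1.8851540616246498
pan 1.7400918273645547
pan_handle 2.9620811287477955
mallet 0.99 0 0
mallet2 0.73 -1 -19
carton 0.88 0 0
barrel 0.99 0 0
```

Run:
```python
from h import *
a=cv2.imread("pics/scene0.png"); b=manip.snapshot("scene")[:,:,::-1]; u,v=227,220
t=a[v-18:v+19,u-12:u+13]; r=cv2.matchTemplate(b[v-38:v+39,u-32:u+33],t,cv2.TM_CCOEFF_NORMED); _,m,_,l=cv2.minMaxLoc(r); print("spanner",round(m,2),l[0]-20,l[1]-20)
print(manip.sign_off())
```

```text
spanner 0.39 0 0
the job is handed in; nothing more can be done
None
```

I finished the job and handed it in at about 69 s of the 210 s; the hand-in gave no verdict.

**Caps:** There were four, and all are in a row on the mat, within about 2 mm of the middle line and about 78 mm apart. The squareness error was at most about 2.4° in the last readings I trust. One cap was knocked aside during the run (about 18 mm off line, against its neighbour), so I gripped it again and put it back. The viewer had reached its limit by then, so I checked that last placing only by numbers; those agreed.

**Scrap:** I pushed the box to its inner stop, which it had reached after about 135 mm of travel. I tipped the pan to about 0.51 rad and held it for 1 s. The single flange and single valve both ended up in the box.

**Pan and box at the end:** I let the pan back down flat. I pulled the box about 173 mm, until it pressed against its outer stop. A last picture comparison showed pan, box and scrap unchanged since then.

**Checks that were poor or disagreed:**
- **Push force:** pushing the box home peaked at about 80 N at the wrist. That is under the 120 N limit, but higher than I wanted.
- **Box travel:** the camera gave about 131 mm for the push, against about 136 mm from the arm.
- **Spanner:** I couldn't confirm it well because the arm or its shadow hid it (match score 0.39, no shift). I never worked close to it.
- **Mallet and carton:** the mallet's head matched at zero shift, but its handle gave an unreliable match, probably hidden. The carton matched at zero shift with a score of 0.88. The other bystanders had not moved.

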